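# Register two gesso panels and hold the hinged stencil at the sighting angle

### The job

The stencil's pattern must run unbroken across two panels: leaving the rear panel in its corner, slide the loose front panel until it butts tight against the rear one along the whole joint and lies against the low side strip, edges in line. Then take the stencil frame, which leans open, by its lift bar, bring it down to 40 degrees open (0 is flat on the panels) and hold it still so that I can sight the pattern. It falls shut if let go: finish while holding it at 40 degrees, never let it down on the panels, and disturb nothing else.

Things in the scene. Friction and masses are not known exactly. Their poses are not given: they have to be found in the camera images.
- stencil_board: plywood base board 345 x 231 x 18 mm, screwed to the bench. Origin on the bench top, 172 mm from its ends, 125 mm from its left and 106 mm from its right edge; x to the back, y left, z up. 8 mm high strips on it form the panels' corner: back strip, front face at x = 152 mm; side strip on the left, face at y = 71 mm, from x = -118 to 152 mm. Hinge clamps stand left of that
- rear_panel: white gessoed panel 120 (x) x 160 (y) x 12 mm, 0.28 kg, loose but already in the corner, against the back strip and the side strip. Origin at the centre of its underside, axes as the board's
- loose_panel: a second such panel, 120 (x) x 160 (y) x 12 mm, 0.22 to 0.36 kg, flat on the board in front of the rear one with a gap of 15 to 50 mm, 4 to 13 mm right of the side strip, a little askew. Origin at the centre of its underside, x to the back, y left. Too wide to grasp; slides when pushed on an edge with about 2 to 4 N. Home, it is 120 mm in front of the rear panel, at the same board y
- loose_back_left (a point): left end of the loose panel's back edge (local 60, 80, 6 mm), the edge that must meet the rear panel's front edge (60 mm in front of that panel's origin)
- loose_back_right (a point): right end of the same back edge (local 60, -80, 6 mm)
- stencil_frame (a joint): opening angle of the stencil frame, rad: 0 flat over the panels, 0.698 = 40 degrees, 1.66 leaning open on its stops (start). Below 1.5 its weight (0.5 to 0.8 kg) shuts it; the hinge is nearly free. Wooden frame with a pierced brass plate, 180 mm along the hinge, 188 mm from axis to free edge, 18 mm thick. It starts upright along the board's left and comes down to the right
- lift_bar (a point): centre of the lift bar: round wooden bar, diameter 14 mm, length 150 mm, along the frame's free edge, parallel to the hinge axis and 218 mm from it, with 23 mm free between bar and frame edge. Grip it anywhere within 45 mm of its centre; it turns between the fingers as the frame swings. Its x axis runs along the bar
- hinge_axis (a point): fixed point on the hinge axis level with the bar's centre, 40 mm above the bench; x along the axis (board x), y to the board's left, z up. At opening angle a the bar's centre is at y = -218 mm x cos a, z = 218 mm x sin a in this frame
- ochre_pot: bystander: pigment pot, 57 mm across, 80 mm high, dark lid; stands left of the board; origin under its centre
- blue_pot: bystander: pigment pot, 63 mm across, 72 mm high, pale wide lid; stands left of the board; origin under its centre
- green_pot: bystander: pigment pot, 51 mm across, 64 mm high; stands left of the board; origin under its centre
- tape_roll: bystander: roll of paper tape, 90 mm across, 25 mm high, lies left of the bowl; origin under its centre
- bole_brush: bystander: flat brush 239 mm long, 11 mm high, lies far left; origin under its centre
- bole_bowl: bystander: small bowl 69 mm across, 34 mm high, stands left of the pots; origin under its centre

How it is judged:
On the way:
1. the loose panel is butted against the rear panel and lies against the side strip while the stencil frame still leans open (x of each of loose_back_left, loose_back_right in the frame of rear_panel above -0.0625 m and y of loose_panel in the frame of rear_panel between -0.004 and 0.004 m and angle between loose_panel's own z axis and vertical below 0.04 rad and value of joint stencil_frame above 1.4 rad), for 0.2 s.
At the end, for the whole second after the job is handed in: the fingers alone hold the stencil frame still at 40 degrees open (plus or minus 4); the loose panel lies flat, butted to the rear panel (gap at most 2.5 mm anywhere along the joint), side edges in line within 4 mm; the rear panel is within 5 mm of where it was (value of joint stencil_frame between 0.628 and 0.768 rad and velocity of joint stencil_frame between -0.1 and 0.1 rad/s and contact force between the fingers and stencil_frame above 0.7 N and contact force between stencil_frame and loose_panel below 0.2 N and contact force between stencil_frame and rear_panel below 0.2 N and x of each of loose_back_left, loose_back_right in the frame of rear_panel above -0.0625 m and y of loose_panel in the frame of rear_panel between -0.004 and 0.004 m and angle between loose_panel's own z axis and vertical below 0.04 rad and distance of rear_panel from where it was at the start of the episode below 0.005 m); the arm keeps its last pose, push and grip.
It fails at once if the stencil frame comes down on to the panels (below 10 degrees) (value of joint stencil_frame below 0.17 rad).
It fails at once if the rear panel is pushed out of its corner (distance of rear_panel from where it was at the start of the episode above 0.012 m).
It fails at once if a bystander is disturbed (moved more than 25 mm) (distance of any of ochre_pot, blue_pot, green_pot, tape_roll, bole_brush, bole_bowl from where it was at the start of the episode above 0.025 m).
It also fails if it takes over 72 s, if anything falls off the work surface, if the arm or the gripper's body presses on something with over 40 N, if the wrist force passes 120 N, or if a joint passes its speed limit or range.

### The arm

A 6-joint arm with a two-finger parallel gripper is mounted at the origin on the work surface; the furniture and walls round the work are solid. World frame = base frame: x ahead of the robot, y to its left, z up, the work surface at z = 0. Lengths are in m, angles in rad, forces in N, time in s.
With the tool pointing down it reaches from about 0.375 to 0.9 m from the base axis. Payload 3.1 kg.
Tool frame: the origin (TCP) lies on the centre line of the jaws, within the pads' length; the fingertips stand 14 mm ahead of it and the grasp point (between the pads) lies 5 mm behind it (robot.tip_reach is the distance from the TCP to the fingertips, in m); z points along the fingers, y is the line along which they close (so a half turn about z gives the same grasp; the last joint's range is limited). The gripper opens to 87 mm and grips with 3 to 60 N. Pads are 19 mm wide; open, the fingers measure 117 mm over their backs; the gripper's body (75 mm by 190 mm) begins 51 mm behind the grasp point.
Start: joints at [-1.506, 0.527, 1.433, -0, 1.181, -0.178], TCP at [0.15, -0.607, 0.237] pointing down, gripper open.
Joint ranges: [-3.08, 3.08], [-0.75, 2.2], [0.22, 2.44], [-1.43, 4.57], [0, 2.65], [-2.85, 2.85]. Speed limits (rad/s): [2.79, 2.79, 3.14, 3.14, 3.14, 3.14].

### API

Orientations are given as a unit quaternion [x, y, z, w].
In Python, from plant import robot gives the robot as it stands.
- The arm moves only by the tool arm_command, never from a script. Its argument "deltas" is a list of rows, each an object with "travel": the shift along the tool's x, y, z in m, a list of three; "yaw": the turn about the tool's z in degrees. A call has exactly 5 rows; each row is the pose to reach, as a shift and turn from the pose commanded when the call began, along the tool's axes at that moment; what a row does not reach only later rows make up. A row lasts 1/8 s, in which the tool goes at most 62.5 mm and 10.7 degrees, less where a joint would pass 70% of its speed; a pose out of reach is approached as far as the arm can. A call with a gripper value outside its range is refused whole. "gripper" is the closure, from -1 (fully open) to 1 (shut), set as the call begins (left out, the last holds). The fingers move at their own pace and stop on an object; "newtons" is the grip in N (left out, the last holds). Time passes only in rows, so rows that repeat a pose let the fingers close, or fill a call up. It gives the time, the measured TCP pose, the force, the opening and the grip force at its end, in the units of the state.
- robot.observe(): the state, without advancing time (a new reading comes with each control period).
- robot.read_camera(name): name is "side" or "top"; returns a dict with "pixels" (420x560x3 uint8, blue, green, red), "depth" (420x560 float32, m along the optical axis (not along the pixel's ray), 0 where there is no reading), "intrinsics" (3x3 intrinsics, pixels), "world_from_camera" (4x4, takes a point from camera to world coordinates). Camera axes: x right, y up, looking along -z (the intrinsics and any distortion apply to the point x, -y, -z); pixel columns grow to the right and rows downward; lengths in m; the calibration is good to about 2 mm. A picture is of the moment at which its call begins.
- robot.sign_off(): hands the job in; it is judged then, once.
The state is a dict: "t": time; "qpos": joint angles; "dq": joint speeds; "joint_efforts": joint torques, N m; "tcp_pos": TCP position; "ee_rot": TCP orientation; "contact_force": force on the tool from outside, world axes, zero at the start; "torque": the same for the moment, N m; "opening": finger opening in m; "finger_force": force on a finger pad.
Only numpy, scipy, OpenCV 4.12 (cv2) and the standard library are available. Lean on these libraries where they do the work, as an engineer would, in place of code of your own. Each camera call takes 0.05 s, during which the arm holds its last target. There are 200 camera calls.

## Working session

There is one attempt and no reset: what is moved stays moved. The work goes in short steps, Python scripts to look and compute and a tool call to move; the robot and the scene stay as the last step left them, time stands still between calls to the robot, and variables do not carry over. Pictures are saved under pics/ and viewed, at most 10 in all, crops included, and the job is handed in when it is done.

Besides the shell and the picture viewer there is one more tool, called after "Call:" as a command line: name --argument value ..., lists and objects as JSON in quotes. arm_command: Moves the arm, as the interface text tells. Its arguments: {"type":"object","properties":{"deltas":{"type":"array"},"gripper":{"type":"number"},"newtons":{"type":"number"}},"required":["deltas"]}

```bash
mkdir -p pics; ls; python3 - <<'E'
from plant import robot
import cv2,numpy as np
for n in("top","side"):
    c=robot.read_camera(n); cv2.imwrite(f"pics/{n}0.png",c["pixels"]); np.savez(f"{n}0.npz",**c)
    print(n,c["intrinsics"].round(1).tolist(),c["world_from_camera"].round(3).tolist())
s=robot.observe();print(s)
E
```

```text
pics
top [[514.9, 0.0, 284.2], [0.0, 514.9, 206.5], [0.0, 0.0, 1.0]] [[-0.03, 0.995, -0.1, 0.272], [-0.999, -0.032, -0.018, -0.109], [-0.021, 0.099, 0.995, 1.714], [0.0, 0.0, 0.0, 1.0]]
side [[391.1, 0.0, 275.2], [0.0, 391.1, 210.9], [0.0, 0.0, 1.0]] [[1.0, -0.027, 0.014, 0.454], [0.026, 0.504, -0.863, -1.26], [0.016, 0.863, 0.505, 0.747], [0.0, 0.0, 0.0, 1.0]]
{'t': 0.1, 'qpos': array([-1.50649836e+00,  5.28364235e-01,  1.43374768e+00, -7.86351357e-07,
        1.18139907e+00, -1.78533410e-01]), 'dq': array([-7.50187992e-04, -2.48428132e-03, -7.57252461e-04, -1.00819147e-05,
       -5.20354058e-04, -3.36317741e-04]), 'joint_efforts': array([-4.61869713e-04, -4.40987027e+01, -1.77150822e+01,  6.35429774e-02,
        5.33907360e-02, -3.00231306e-05]), 'tcp_pos': array([ 0.15025023, -0.60603475,  0.2356834 ]), 'ee_rot': array([ 9.92637691e-01,  1.21117689e-01,  5.43924328e-05, -9.57619908e-04]), 'contact_force': array([-0.24838356,  0.64224818, -0.29494014]), 'torque': array([ 0.04315911,  0.00631716, -0.00340006]), 'finger_force': 0.0, 'opening': 0.08653578223823442}
```

View pics/top0.png

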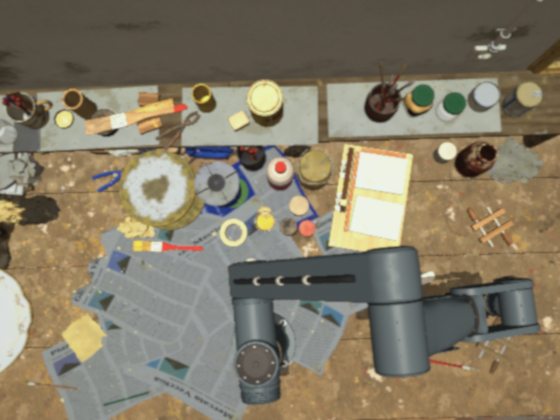

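View pics/side0.png

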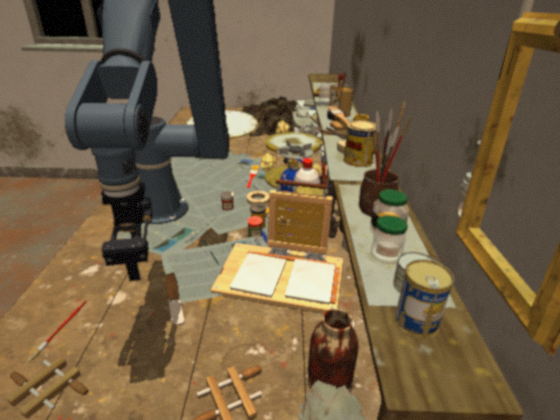

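The top view shows the board around (371,200), with the rear panel at (381,173), the loose panel at (377,219) and the frame upright near x=347. In the side view the frame is at (300,220) and the panels are at (312,281) and (258,275).

```bash
cat > h.py <<'E'
import numpy as np,cv2
def ray(c,uv):
    K=c["intrinsics"];T=c["world_from_camera"];uv=np.atleast_2d(uv).astype(float)
    d=np.c_[(uv[:,0]-K[0,2])/K[0,0],-(uv[:,1]-K[1,2])/K[1,1],-np.ones(len(uv))]
    return T[:3,3],d@T[:3,:3].T
def onz(c,uv,z):
    o,d=ray(c,uv); return o+d*((z-o[2])/d[:,2])[:,None]
def cloud(c):
    h,w=c["depth"].shape;u,v=np.meshgrid(np.arange(w),np.arange(h))
    o,d=ray(c,np.c_[u.ravel(),v.ravel()]); p=o+d*c["depth"].reshape(-1,1); return p.reshape(h,w,3)
def proj(c,P):
    T=np.linalg.inv(c["world_from_camera"]);K=c["intrinsics"]
    p=np.atleast_2d(P)@T[:3,:3].T+T[:3,3]
    return np.c_[K[0,0]*p[:,0]/-p[:,2]+K[0,2],-K[1,1]*p[:,1]/-p[:,2]+K[1,2]]
def white(c,roi):
    x0,y0,x1,y1=roi
    im=cv2.resize(c["pixels"][y0:y1,x0:x1],None,fx=4,fy=4,interpolation=cv2.INTER_CUBIC)
    hsv=cv2.cvtColor(im,cv2.COLOR_BGR2HSV)
    m=((hsv[...,1]<70)&(hsv[...,2]>150)).astype(np.uint8)
    m=cv2.morphologyEx(m,cv2.MORPH_OPEN,np.ones((9,9)))
    cs=sorted(cv2.findContours(m,0,2)[0],key=cv2.contourArea)[-2:]
    return [((k[:,0,:]+.5)/4-.5+[x0,y0]) for k in cs]
E
python3 - <<'E'
from h import *
for n,roi in(("top",(320,135,420,260)),("side",(205,235,350,315))):
    c=dict(np.load(f"{n}0.npz")); P=cloud(c)
    for k in white(c,roi):
        w=onz(c,k,.030)
        r=cv2.minAreaRect((w[:,:2]*1000).astype(np.float32)); print(n,r,cv2.boxPoints(r).round().tolist())
        m=k.mean(0).astype(int);print(m,P[m[1],m[0]].round(4))
c=dict(np.load("top0.npz"));P=cloud(c)
# board top
m=(abs(P[...,2]-.018)<.005)&(P[...,1]<-.2)&(P[...,1]>-.65)&(P[...,0]>.25)&(P[...,0]<.75)
s=dict(np.load("side0.npz"));Q=cloud(s).reshape(-1,3)
q=Q[(Q[:,0]>.3)&(Q[:,0]<.7)&(Q[:,1]>-.5)&(Q[:,1]<-.15)&(Q[:,2]>.1)&(Q[:,2]<.3)]
print(len(q),np.percentile(q,[1,10,50,90,99],axis=0).round(3))
im=cv2.resize(c["pixels"][135:260,315:420],None,fx=4.5,fy=4.5,interpolation=2)
im2=cv2.resize(s["pixels"][180:315,200:350],None,fx=4,fy=4,interpolation=2)
H=max(im.shape[0],im2.shape[0]);o=np.zeros((H,500+600,3),np.uint8)
o=cv2.resize(np.hstack([cv2.copyMakeBorder(x,0,H-x.shape[0],0,0,0) for x in(im,im2)]),None,fx=.73,fy=.73);print(o.shape);cv2.imwrite("pics/crop0.png",o)
E
```

```text
top ((546.3304443359375, -404.6783752441406), (170.02395629882812, 133.8520050048828), 79.0921630859375) [[465.0, -475.0], [596.0, -501.0], [628.0, -334.0], [497.0, -309.0]]
[381 173] [ 0.5426 -0.4024  0.0228]
top ((395.3356018066406, -378.9792175292969), (165.4638214111328, 125.9098129272461), 76.37979125976562) [[315.0, -445.0], [437.0, -474.0], [476.0, -313.0], [354.0, -284.0]]
[376 217] [ 0.3972 -0.379   0.0224]
side ((395.38397216796875, -385.6422119140625), (164.6265106201172, 120.62616729736328), 76.62968444824219) [[318.0, -452.0], [435.0, -480.0], [473.0, -320.0], [356.0, -292.0]]
[258 274] [ 0.3944 -0.3939  0.0322]
side ((542.7657470703125, -406.55975341796875), (166.292724609375, 119.42359924316406), 79.07061004638672) [[468.0, -477.0], [586.0, -500.0], [617.0, -336.0], [500.0, -314.0]]
[306 280] [ 0.5296 -0.4134  0.0319]
5153 [[ 0.423 -0.493  0.103]
 [ 0.452 -0.441  0.128]
 [ 0.571 -0.286  0.226]
 [ 0.667 -0.218  0.259]
 [ 0.683 -0.16   0.296]]
(410, 783, 3)
```

View pics/crop0.png

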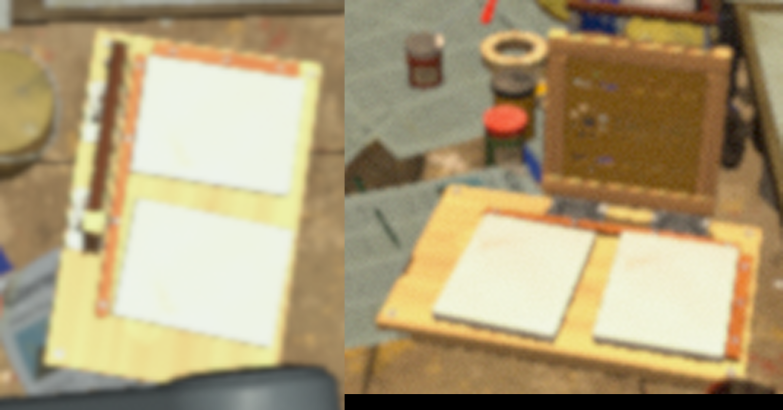

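```bash
cat >> h.py <<'E'
A=np.deg2rad(-10.9);EX=np.array([np.cos(A),np.sin(A)]);EY=np.array([-EX[1],EX[0]])
O=np.array([.544,-.406])-.092*EX+.009*EY
def toB(P): P=np.atleast_2d(P); d=P[:,:2]-O; return np.c_[d@EX,d@EY,P[:,2:]]*1000
def toW(b): b=np.atleast_2d(b)/1000; return np.c_[O+b[:,:1]*EX+b[:,1:2]*EY,b[:,2:]]
E
python3 - <<'E'
from h import *
print(O)
for n in("top","side"):
    c=dict(np.load(f"{n}0.npz"));b=toB(cloud(c).reshape(-1,3))
    q=b[(b[:,0]>-160)&(b[:,0]<190)&(b[:,1]>60)&(b[:,1]<190)&(b[:,2]>24)&(b[:,2]<290)]
    for z0 in range(20,290,20):
        s=q[(q[:,2]>=z0)&(q[:,2]<z0+20)]
        if len(s)>3: print(n,z0,len(s),"x",np.percentile(s[:,0],[2,50,98]).round(),"y",np.percentile(s[:,1],[5,50,95]).round())
    # expected positions
    print(proj(c,toW([[0,0,18],[-172,125,18],[173,125,18],[173,-106,18],[-172,-106,18]])).round(1).tolist())
E
```

```text
[ 0.45536166 -0.37976559]
top 20 544 x [-138.   30.  150.] y [ 61.  77. 122.]
top 40 13 x [-111.   12.   89.] y [103. 121. 186.]
top 60 62 x [-138.  -11.   97.] y [ 95. 122. 188.]
top 80 14 x [-59.   5. 101.] y [ 97. 122. 187.]
top 100 8 x [-59.   8.  92.] y [ 99. 171. 185.]
top 120 24 x [-60.  17.  85.] y [103. 164. 187.]
top 140 32 x [-59.  20.  56.] y [109. 173. 188.]
top 160 6 x [-60. -59.  16.] y [109. 120. 186.]
top 180 182 x [-59.  46.  90.] y [161. 177. 189.]
top 200 53 x [-59.  57. 139.] y [103. 164. 188.]
top 220 919 x [-50. 154. 189.] y [ 69. 126. 184.]
top 240 180 x [-35. 144. 186.] y [ 81. 125. 179.]
top 260 188 x [-41.  30. 101.] y [116. 122. 127.]
[[375.2, 199.6], [329.9, 245.1], [345.4, 143.0], [414.2, 153.5], [399.9, 256.3]]
side 20 512 x [-132.   22.  158.] y [ 62.  80. 184.]
side 40 318 x [-139.   18.  116.] y [ 91.  94. 187.]
side 60 398 x [-130.   26.  119.] y [ 92.  96. 182.]
side 80 347 x [-54.  38. 119.] y [ 94.  98. 166.]
side 100 394 x [-52.  36. 119.] y [ 96. 100. 164.]
side 120 322 x [-52.  36. 120.] y [ 98. 102. 105.]
side 140 341 x [-53.  36. 119.] y [100. 104. 164.]
side 160 383 x [-54.  33. 119.] y [101. 105. 109.]
side 180 396 x [-54.  37. 120.] y [103. 107. 182.]
side 200 406 x [-52.  39. 122.] y [105. 108. 137.]
side 220 809 x [-47. 138. 188.] y [ 71. 112. 179.]
side 240 136 x [-39.  35. 150.] y [112. 115. 120.]
side 260 159 x [-38.  34. 104.] y [112. 116. 122.]
[[279.5, 275.3], [235.3, 242.9], [342.9, 258.2], [336.8, 311.3], [209.9, 290.2]]
```

Geometry checks out: the board yaw is about -10.9°, and the loose panel has a gap of about 30 mm, sits about 5 mm right and is skewed about -2.6°. The bar is at board (32, 120, 257) and the hinge at y≈101. Next I'll move the gripper in front of the loose panel.

```bash
cat >> h.py <<'E'
from scipy.spatial.transform import Rotation as R
def go(s,b=None,deg=0):
    r=R.from_quat(s["ee_rot"]).as_matrix(); x=toB(s["tcp_pos"])[0]
    a=np.rad2deg(np.arctan2(r[1,0],r[0,0])); print("t",s["t"],"board tcp",x.round(1),"yaw rel board",round(a+10.9,2),"F",s["contact_force"].round(2),"Fboard",(s["contact_force"][:2]@np.c_[EX,EY]).round(2),"op",round(s["opening"],4),"ff",s["finger_force"], "tilt",r[:,2].round(3))
    if b is not None: print("travel",(r.T@(toW(b)[0]-s["tcp_pos"])).round(4),"yaw",round((a+10.9-deg+180)%360-180,1))
E
python3 -c "
from h import *;from plant import robot
go(robot.observe(),[-145,-25,120])"
```

```text
t 0.1 board tcp [-256.8 -279.9  235.7] yaw rel board 24.81 F [-0.25  0.64 -0.29] Fboard [-0.37  0.58] op 0.0865 ff 0.0 tilt [-0.     0.002 -1.   ]
travel [ 0.2084 -0.1842  0.1161] yaw 24.8
```

Call:
arm_command --deltas '[{"travel": [0.04,-0.035,0.02],"yaw": 5},{"travel": [0.083,-0.074,0.046],"yaw": 10},{"travel": [0.125,-0.11,0.07],"yaw": 16},{"travel": [0.167,-0.147,0.093],"yaw": 21},{"travel": [0.208,-0.184,0.116],"yaw": 24.8}]' --gripper -1

```text
t: 0.72
tcp_pos: [0.3087, -0.3766, 0.1198]
ee_rot: [0.995, -0.096, 0.0, 0.0]
contact_force: [0.5, 0.2, -0.1]
opening: 0.0869
finger_force: 0.0
```

```bash
python3 -c "
from h import *;from plant import robot
go(robot.observe(),[-145,-25,37])"
```

```text
t 0.725 board tcp [-144.6  -24.6  119.8] yaw rel board -0.16 F [ 0.5   0.16 -0.08] Fboard [0.46 0.25] op 0.0869 ff 0.0 tilt [ 0. -0. -1.]
travel [-0.0004  0.0004  0.0828] yaw -0.2
```

Call:
arm_command --deltas '[{"travel": [0,0,0.03],"yaw": 0},{"travel": [0,0,0.055],"yaw": 0},{"travel": [0,0,0.073],"yaw": 0},{"travel": [0,0,0.083],"yaw": 0},{"travel": [0,0,0.083],"yaw": 0}]'

```text
t: 1.35
tcp_pos: [0.3077, -0.3777, 0.037]
ee_rot: [0.995, -0.095, -0.0, -0.001]
contact_force: [0.9, 0.4, -0.0]
opening: 0.0871
finger_force: 0.0
```

Call:
arm_command --deltas '[{"travel": [0.005,0,0],"yaw": 0},{"travel": [0.01,0,0],"yaw": 0},{"travel": [0.015,0,0],"yaw": 0},{"travel": [0.02,0,0],"yaw": 0},{"travel": [0.025,0,0],"yaw": 0}]'

```text
t: 1.98
tcp_pos: [0.3323, -0.3823, 0.0377]
ee_rot: [0.996, -0.095, -0.001, -0.0]
contact_force: [-3.9, 0.2, 2.4]
opening: 0.0873
finger_force: 1.9
```

```bash
cat > look.py <<'E'
import sys
from h import *;from plant import robot
go(robot.observe())
out=[]
for n,roi in(("top",(320,135,420,260)),("side",(205,235,350,315))):
    c=robot.read_camera(n); 
    for k in white(c,roi):
        w=onz(c,k,.030);r=cv2.minAreaRect((w[:,:2]*1000).astype(np.float32));a=r[2]
        a=a-90 if a>45 else a
        print(n,toB([[r[0][0]/1000,r[0][1]/1000,.03]])[0].round(1),np.round(r[1],1),"rel yaw",round(a+10.9,2))
    if len(sys.argv)>1:
        x0,y0,x1,y1=(315,130,420,265) if n=="top" else (200,170,350,320)
        out.append(cv2.resize(c["pixels"][y0:y1,x0:x1],None,fx=580/(y1-y0)*.65,fy=580/(y1-y0)*.65,interpolation=2))
if out:
    H=min(o.shape[0] for o in out); cv2.imwrite(sys.argv[1],np.hstack([o[:H] for o in out]))
E
python3 look.py
```

```text
t 1.975 board tcp [-120.4  -25.8   37.7] yaw rel board 0.05 F [-3.92  0.25  2.35] Fboard [-3.89 -0.5 ] op 0.0873 ff 1.8681437708437443 tilt [-0.001  0.001 -1.   ]
top [-138.5  -37.7   30. ] [132.   21.2] rel yaw 38.0
top [93.1 -8.6 30. ] [169.4 134.3] rel yaw 0.95
side [-39.1 -14.4  30. ] [163. 102.] rel yaw 0.52
side [ 90.9 -10.2  30. ] [164.6 118.9] rel yaw -0.02
```

Call:
arm_command --deltas '[{"travel": [0.004,0,0],"yaw": 0},{"travel": [0.008,0,0],"yaw": 0},{"travel": [0.012,0,0],"yaw": 0},{"travel": [0.016,0,0],"yaw": 0},{"travel": [0.018,0,0],"yaw": 0}]'

```text
t: 2.7
tcp_pos: [0.3507, -0.3864, 0.0375]
ee_rot: [0.995, -0.095, 0.0, 0.0]
contact_force: [-1.6, 0.1, 0.2]
opening: 0.0872
finger_force: 0.9
```

```bash
python3 look.py pics/p1.png
```

```text
t 2.7 board tcp [-101.5  -26.3   37.5] yaw rel board 0.02 F [-1.61  0.11  0.2 ] Fboard [-1.6  -0.19] op 0.0872 ff 0.944939386099577 tilt [ 0. -0. -1.]
top [-131.6  -32.3   30. ] [152.6  21. ] rel yaw 40.29
top [75.8 -7.6 30. ] [168.6 172.7] rel yaw -0.32
side [ 38.7 -11.9  30. ] [167.7 223.3] rel yaw 0.44
```

View pics/p1.png

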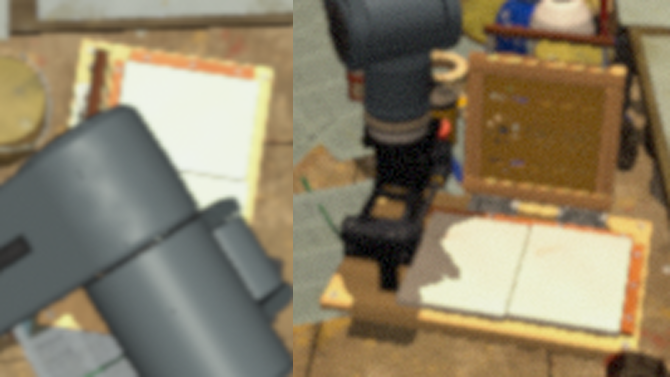

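The panels are now about 3–4 mm apart and square to each other (the seam is visible in the side view at (515,270)). Next I'll push the right edge towards the side strip with closed fingers.

Call:
arm_command --deltas '[{"travel": [-0.008,0,0],"yaw": 0},{"travel": [-0.01,0,-0.04],"yaw": 0},{"travel": [0.0,0.015,-0.06],"yaw": 0},{"travel": [0.03,0.055,-0.06],"yaw": 0},{"travel": [0.07,0.099,-0.06],"yaw": 0}]' --gripper 1 --newtons 20

```text
t: 3.42
tcp_pos: [0.4001, -0.4975, 0.0983]
ee_rot: [0.995, -0.095, 0.0, 0.0]
contact_force: [0.6, -0.7, 0.5]
opening: 0.045
finger_force: 0.0
```

```bash
python3 look.py; python3 -c "
from h import *;from plant import robot
go(robot.observe(),[-31,-127,37])"
```

```text
t 3.425 board tcp [ -32.  -126.    98.3] yaw rel board -0.04 F [ 0.6  -0.74  0.48] Fboard [ 0.73 -0.62] op 0.045 ff 0.0 tilt [ 0. -0. -1.]
top [-135.3  -40.1   30. ] [141.6  21.6] rel yaw 39.95
top [ 72.8 -11.8  30. ] [172.5 165.7] rel yaw 4.3
side [-234.9   70.3   30. ] [20.2 18.2] rel yaw 20.89
side [ 60.6 -11.5  30. ] [167.  181.9] rel yaw 1.65
t 3.525 board tcp [ -27.4 -132.3   99. ] yaw rel board -0.08 F [0.01 0.06 0.29] Fboard [0.   0.07] op 0.0371 ff 0.0 tilt [ 0.007 -0.012 -1.   ]
travel [-0.0042 -0.0059  0.0619] yaw -0.1
```

Call:
arm_command --deltas '[{"travel": [0,0,0],"yaw": 0},{"travel": [0,0,0],"yaw": 0},{"travel": [0,0,0.025],"yaw": 0},{"travel": [0,0,0.05],"yaw": 0},{"travel": [0,0,0.061],"yaw": 0}]'

```text
t: 4.15
tcp_pos: [0.3991, -0.4945, 0.0352]
ee_rot: [0.995, -0.095, -0.001, -0.002]
contact_force: [0.6, 0.5, 0.7]
opening: 0.0008
finger_force: 0.0
```

Call:
arm_command --deltas '[{"travel": [0,-0.003,0],"yaw": 0},{"travel": [0,-0.006,0],"yaw": 0},{"travel": [0,-0.009,0],"yaw": 0},{"travel": [0,-0.012,0],"yaw": 0},{"travel": [0,-0.012,0],"yaw": 0}]'

```text
t: 4.78
tcp_pos: [0.4026, -0.4846, 0.0369]
ee_rot: [0.996, -0.095, 0.0, 0.0]
contact_force: [-0.0, 0.9, 0.3]
opening: 0.0005
finger_force: 0.0
```

```bash
python3 look.py pics/p2.png
```

```text
t 4.775 board tcp [ -31.9 -112.9   36.9] yaw rel board 0.03 F [-0.01  0.91  0.31] Fboard [-0.18  0.9 ] op 0.0005 ff 0.0 tilt [ 0. -0. -1.]
top [-111.2  -82.9   30. ] [179.9  19.9] rel yaw 40.14
top [84.3 -9.3 30. ] [169.5 150.6] rel yaw 1.51
side [-158.2 -136.1   30. ] [16.1  9.6] rel yaw 13.36
side [ 67.  -11.3  30. ] [166.8 169.7] rel yaw 1.98
```

View pics/p2.png

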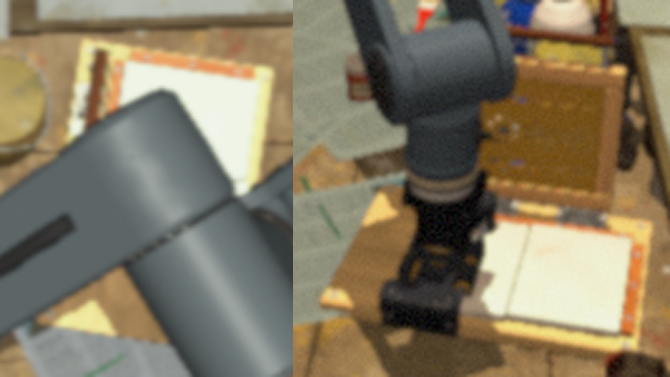

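The gripper is to the right of the loose panel and not touching it yet. I'll keep pushing left.

Call:
arm_command --deltas '[{"travel": [0,-0.0015,0],"yaw": 0},{"travel": [0,-0.003,0],"yaw": 0},{"travel": [0,-0.0045,0],"yaw": 0},{"travel": [0,-0.006,0],"yaw": 0},{"travel": [0,-0.006,0],"yaw": 0}]'

```text
t: 5.5
tcp_pos: [0.4036, -0.4787, 0.0365]
ee_rot: [0.995, -0.095, -0.0, -0.0]
contact_force: [-0.2, 0.2, 0.1]
opening: 0.0006
finger_force: 0.0
```

Call:
arm_command --deltas '[{"travel": [0,-0.001,0],"yaw": 0},{"travel": [0,-0.002,0],"yaw": 0},{"travel": [0,-0.002,0],"yaw": 0},{"travel": [0,-0.003,0],"yaw": 0},{"travel": [0,-0.003,0],"yaw": 0}]'

```text
t: 6.12
tcp_pos: [0.4042, -0.4759, 0.0365]
ee_rot: [0.995, -0.095, -0.0, -0.0]
contact_force: [0.1, -1.0, -0.0]
opening: 0.0005
finger_force: 0.0
```

Call:
arm_command --deltas '[{"travel": [0,-0.001,0],"yaw": 0},{"travel": [0,-0.002,0],"yaw": 0},{"travel": [0,-0.003,0],"yaw": 0},{"travel": [0,-0.003,0],"yaw": 0},{"travel": [0,-0.003,0],"yaw": 0}]'

```text
t: 6.75
tcp_pos: [0.4048, -0.473, 0.0366]
ee_rot: [0.995, -0.095, 0.0, 0.0]
contact_force: [0.3, 0.1, 0.2]
opening: 0.0002
finger_force: 0.0
```

Call:
arm_command --deltas '[{"travel": [0,-0.001,0],"yaw": 0},{"travel": [0,-0.002,0],"yaw": 0},{"travel": [0,-0.003,0],"yaw": 0},{"travel": [0,-0.003,0],"yaw": 0},{"travel": [0,-0.003,0],"yaw": 0}]'

```text
t: 7.38
tcp_pos: [0.4054, -0.4702, 0.0366]
ee_rot: [0.995, -0.095, 0.0, 0.0]
contact_force: [-0.2, -0.8, -0.1]
opening: 0.0004
finger_force: 0.5
```

```bash
python3 look.py
```

```text
t 7.375 board tcp [-32.  -98.3  36.6] yaw rel board 0.01 F [-0.16 -0.79 -0.15] Fboard [-0.01 -0.81] op 0.0004 ff 0.5166098289191723 tilt [ 0. -0. -1.]
top [-110.2  -72.3   30. ] [187.8  19.8] rel yaw 40.89
top [ 81.9 -12.2  30. ] [170.4 147.4] rel yaw 4.3
side [-236.6   71.4   30. ] [13.2 14.4] rel yaw 20.27
side [ 66.4 -10.3  30. ] [164.9 168. ] rel yaw 0.14
```

Call:
arm_command --deltas '[{"travel": [0,-0.001,0],"yaw": 0},{"travel": [0,-0.002,0],"yaw": 0},{"travel": [0,-0.002,0],"yaw": 0},{"travel": [0,-0.002,0],"yaw": 0},{"travel": [0,-0.002,0],"yaw": 0}]'

```text
t: 8.1
tcp_pos: [0.4057, -0.4679, 0.0366]
ee_rot: [0.995, -0.095, -0.0, -0.0]
contact_force: [0.0, -0.9, 0.2]
opening: 0.0007
finger_force: 0.2
```

Call:
arm_command --deltas '[{"travel": [0,-0.001,0],"yaw": 0},{"travel": [0,-0.002,0],"yaw": 0},{"travel": [0,-0.002,0],"yaw": 0},{"travel": [0,-0.002,0],"yaw": 0},{"travel": [0,-0.002,0],"yaw": 0}]'

```text
t: 8.72
tcp_pos: [0.4059, -0.4674, 0.0368]
ee_rot: [0.995, -0.095, 0.0, 0.001]
contact_force: [-1.6, -4.0, -1.4]
opening: 0.0006
finger_force: 2.4
```

```bash
python3 look.py pics/p3.png
```

```text
t 8.725 board tcp [-32.  -95.4  36.8] yaw rel board 0.02 F [-1.65 -4.04 -1.36] Fboard [-0.86 -4.28] op 0.0006 ff 2.4098799966304796 tilt [ 0.    -0.002 -1.   ]
top [-110.  -70.   30.] [189.4  20. ] rel yaw 41.14
top [ 83.  -12.5  30. ] [171.2 145.3] rel yaw 4.27
side [-236.8   70.7   30. ] [12.4 15.6] rel yaw 20.3
side [ 67.2 -10.4  30. ] [165.1 166.4] rel yaw 0.1
```

View pics/p3.png

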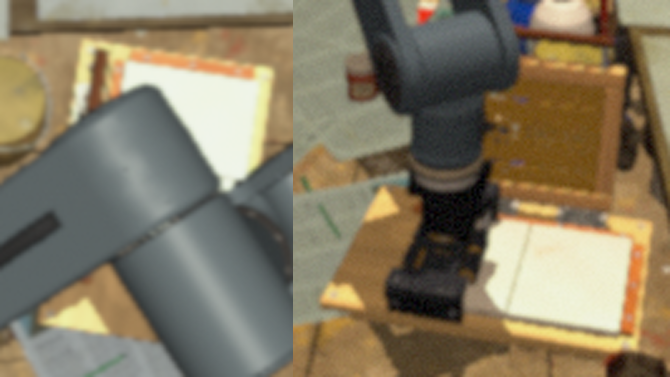

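Call:
arm_command --deltas '[{"travel": [0,-0.001,0],"yaw": 0},{"travel": [0,-0.002,0],"yaw": 0},{"travel": [0,-0.002,0],"yaw": 0},{"travel": [0,-0.002,0],"yaw": 0},{"travel": [0,-0.002,0],"yaw": 0}]'

```text
t: 9.45
tcp_pos: [0.4061, -0.4674, 0.0372]
ee_rot: [0.996, -0.095, 0.001, 0.003]
contact_force: [-4.9, -7.6, -0.9]
opening: 0.0004
finger_force: 4.1
```

Call:
arm_command --deltas '[{"travel": [0,0.01,0],"yaw": 0},{"travel": [0,0.025,0],"yaw": 0},{"travel": [0,0.03,-0.04],"yaw": 0},{"travel": [-0.03,0.03,-0.07],"yaw": 0},{"travel": [-0.08,0.01,-0.07],"yaw": 0}]' --gripper -1

```text
t: 10.07
tcp_pos: [0.3272, -0.463, 0.1092]
ee_rot: [0.995, -0.095, 0.003, 0.004]
contact_force: [-1.2, -0.1, 0.2]
opening: 0.0424
finger_force: 0.0
```

```bash
python3 look.py pics/p4.png;  python3 -c "
from h import *;from plant import robot
go(robot.observe(),[-120,-25,37])"
```

```text
t 10.075 board tcp [-110.1 -105.9  109.2] yaw rel board 0.03 F [-1.21 -0.09  0.17] Fboard [-1.17 -0.32] op 0.0424 ff 0.0 tilt [ 0.004 -0.009 -1.   ]
top [-73.6  52.9  30. ] [138.5  23.1] rel yaw 34.48
top [51.5 -5.4 30. ] [168.8 224.2] rel yaw -1.37
side [-78.1 122.8  30. ] [11.1 17.9] rel yaw 14.1
side [ 30.7 -10.2  30. ] [164.7 239.7] rel yaw -0.01
t 10.175 board tcp [-117.6  -97.2  106. ] yaw rel board -0.1 F [0.55 0.43 0.8 ] Fboard [0.46 0.53] op 0.0502 ff 0.0 tilt [-0.005  0.011 -1.   ]
travel [-0.002  -0.0715  0.0697] yaw -0.1
```

View pics/p4.png

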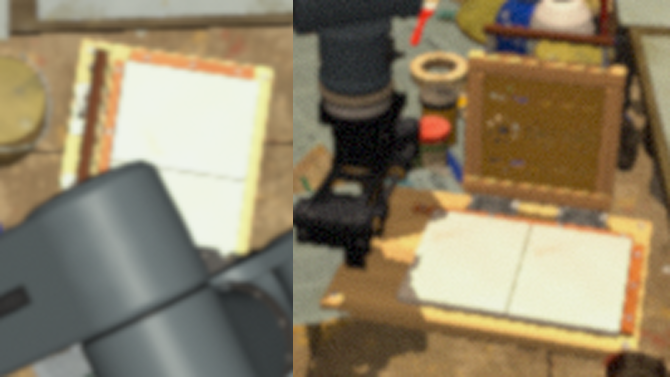

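The side edges are in line and a thin gap remains at the seam, at side crop (518,268). Next is the final push from the front.

Call:
arm_command --deltas '[{"travel": [-0.005,-0.025,0],"yaw": 0},{"travel": [-0.005,-0.055,0],"yaw": 0},{"travel": [-0.005,-0.076,0],"yaw": 0},{"travel": [-0.005,-0.076,0.02],"yaw": 0},{"travel": [-0.005,-0.076,0.05],"yaw": 0}]'

```text
t: 10.8
tcp_pos: [0.3367, -0.3843, 0.0568]
ee_rot: [0.996, -0.095, 0.001, 0.001]
contact_force: [0.6, -0.4, -0.1]
opening: 0.0864
finger_force: 0.0
```

Call:
arm_command --deltas '[{"travel": [0,0,0.01],"yaw": 0},{"travel": [0,0,0.019],"yaw": 0},{"travel": [0,0,0.019],"yaw": 0},{"travel": [0.004,0,0.019],"yaw": 0},{"travel": [0.008,0,0.019],"yaw": 0}]'

```text
t: 11.42
tcp_pos: [0.3439, -0.3854, 0.0382]
ee_rot: [0.995, -0.095, 0.0, 0.001]
contact_force: [-0.6, -1.6, -0.4]
opening: 0.0871
finger_force: 0.0
```

```bash
python3 -c "
from h import *;from plant import robot
go(robot.observe(),[-101,-25,37])"
```

```text
t 11.425 board tcp [-108.4  -26.7   38.2] yaw rel board 0.0 F [-0.6  -1.62 -0.36] Fboard [-0.28 -1.71] op 0.0871 ff 0.0 tilt [ 0.001 -0.001 -1.   ]
travel [ 0.0074 -0.0017  0.0012] yaw 0.0
```

Call:
arm_command --deltas '[{"travel": [0.002,0,0],"yaw": 0},{"travel": [0.004,0,0],"yaw": 0},{"travel": [0.006,0,0],"yaw": 0},{"travel": [0.008,0,0],"yaw": 0},{"travel": [0.008,0,0],"yaw": 0}]'

```text
t: 12.05
tcp_pos: [0.3512, -0.3863, 0.0375]
ee_rot: [0.995, -0.095, -0.0, -0.0]
contact_force: [0.7, -0.5, -0.9]
opening: 0.0869
finger_force: 0.0
```

Call:
arm_command --deltas '[{"travel": [0.001,0,0],"yaw": 0},{"travel": [0.002,0,0],"yaw": 0},{"travel": [0.002,0,0],"yaw": 0},{"travel": [0.002,0,0],"yaw": 0},{"travel": [0.002,0,0],"yaw": 0}]'

```text
t: 12.68
tcp_pos: [0.3521, -0.3864, 0.0375]
ee_rot: [0.995, -0.095, -0.001, -0.001]
contact_force: [-5.9, -0.5, 1.7]
opening: 0.0871
finger_force: 2.4
```

Call:
arm_command --deltas '[{"travel": [0.001,0,0],"yaw": 0},{"travel": [0.002,0,0],"yaw": 0},{"travel": [0.002,0,0],"yaw": 0},{"travel": [0.002,0,0],"yaw": 0},{"travel": [0.002,0,0],"yaw": 0}]'

```text
t: 13.3
tcp_pos: [0.3525, -0.3864, 0.0375]
ee_rot: [0.996, -0.094, -0.002, -0.001]
contact_force: [-10.3, -1.7, 3.3]
opening: 0.0873
finger_force: 5.0
```

Call:
arm_command --deltas '[{"travel": [0.001,0,0],"yaw": 0},{"travel": [0.001,0,0],"yaw": 0},{"travel": [-0.01,0,0],"yaw": 0},{"travel": [-0.02,0,0],"yaw": 0},{"travel": [-0.025,0.02,-0.05],"yaw": 0}]'

```text
t: 13.92
tcp_pos: [0.3249, -0.3979, 0.0848]
ee_rot: [0.996, -0.094, -0.003, -0.005]
contact_force: [-0.5, -0.5, 0.4]
opening: 0.0869
finger_force: 0.0
```

Call:
arm_command --deltas '[{"travel": [-0.01,0.05,-0.04],"yaw": 0},{"travel": [-0.02,0.1,-0.09],"yaw": 0},{"travel": [-0.03,0.15,-0.12],"yaw": 0},{"travel": [-0.03,0.2,-0.15],"yaw": 0},{"travel": [-0.03,0.2,-0.15],"yaw": 0}]'

```text
t: 14.55
tcp_pos: [0.2586, -0.5985, 0.2409]
ee_rot: [0.995, -0.096, 0.002, 0.005]
contact_force: [0.3, 0.2, 0.2]
opening: 0.087
finger_force: 0.0
```

```bash
python3 look.py; python3 - <<'E'
from h import *;from plant import robot
out=[]
for n,roi in(("top",(330,140,420,260)),("side",(225,240,350,320))):
    c=robot.read_camera(n);np.savez(n+"1.npz",**c)
    x0,y0,x1,y1=roi;out.append(cv2.resize(c["pixels"][y0:y1,x0:x1],None,fx=4,fy=4,interpolation=2))
    if n=="side":
      P=cloud(c)
    g=cv2.cvtColor(c["pixels"],cv2.COLOR_BGR2GRAY).astype(np.float32)
    for y in(-75,-50,-25,0,25,50):
        xs=np.arange(10,61,5.);uv=proj(c,toW(np.c_[xs,0*xs+y,0*xs+30])).astype(np.float32)
        print(n,y,cv2.remap(g,uv[:,:1],uv[:,1:],1)[:,0].round().astype(int))
H=max(o.shape[0] for o in out);cv2.imwrite("pics/p5.png",cv2.resize(np.hstack([cv2.copyMakeBorder(o,0,H-o.shape[0],0,0,0) for o in out]),None,fx=.9,fy=.9))
E
```

```text
t 14.55 board tcp [-151.8 -252.   240.9] yaw rel board -0.16 F [0.27 0.17 0.17] Fboard [0.23 0.22] op 0.087 ff 0.0 tilt [ 0.003 -0.01  -1.   ]
top [-146.    -7.2   30. ] [109.3  27.4] rel yaw 24.48
top [34.7 -6.5 30. ] [169.2 255.6] rel yaw -0.56
side [-222.3   12.1   30. ] [18.5 16.4] rel yaw 20.46
side [ 31.4 -10.1  30. ] [164.7 238.9] rel yaw -0.16
top -75 [241 241 241 239 233 240 242 242 241 241 241]
top -50 [241 241 241 240 238 239 241 241 241 241 241]
top -25 [241 241 241 239 234 238 242 242 242 242 242]
top 0 [242 241 241 240 233 238 242 242 242 242 241]
top 25 [242 241 241 238 230 239 242 241 240 241 241]
top 50 [241 241 241 238 232 239 242 242 242 242 242]
side -75 [238 239 238 239 231 234 239 238 239 238 239]
side -50 [238 236 237 237 229 233 237 238 236 238 237]
side -25 [236 236 237 236 227 233 238 238 238 238 238]
side 0 [236 235 237 237 229 233 237 237 237 236 236]
side 25 [236 235 234 233 228 231 233 230 228 228 228]
side 50 [233 233 234 231 218 225 234 233 234 234 234]
```

View pics/p5.png

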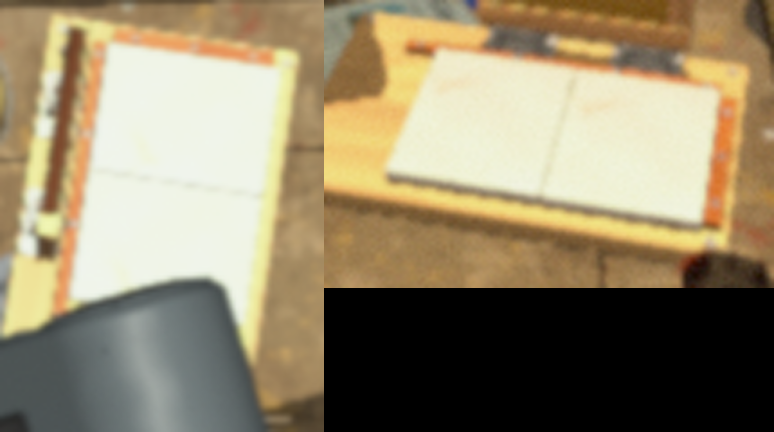

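The seam is a uniform hairline (top crop y≈185, side crop (558,130)), and the side edges are in line. Now I'll go to the lift bar.

Call:
arm_command --deltas '[{"travel": [0.01,0,-0.03],"yaw": 0},{"travel": [0.03,-0.03,-0.065],"yaw": 0},{"travel": [0.055,-0.08,-0.1],"yaw": 0},{"travel": [0.08,-0.13,-0.11],"yaw": 0},{"travel": [0.1,-0.17,-0.11],"yaw": 0}]'

```text
t: 15.38
tcp_pos: [0.3913, -0.441, 0.3478]
ee_rot: [0.996, -0.094, 0.0, -0.0]
contact_force: [0.3, -0.7, -1.2]
opening: 0.0869
finger_force: 0.0
```

```bash
python3 - <<'E'
from h import *;from plant import robot
for n in("top","side"):
    c=robot.read_camera(n);b=toB(cloud(c).reshape(-1,3))
    q=b[(b[:,0]>-60)&(b[:,0]<125)&(b[:,1]>95)&(b[:,1]<140)&(b[:,2]>244)&(b[:,2]<275)]
    if len(q): print(n,len(q),np.percentile(q,[3,50,97],axis=0).round(1).tolist())
go(robot.observe(),[32,120,345])
E
```

```text
top 257 [[-39.5, 114.6, 255.5], [29.1, 121.6, 262.4], [99.2, 127.7, 269.7]]
side 279 [[-37.0, 111.6, 249.1], [35.1, 115.4, 260.9], [102.2, 122.3, 266.0]]
t 15.475 board tcp [-50.9 -69.5 346.7] yaw rel board 0.42 F [-0.34  0.17  0.17] Fboard [-0.37  0.11] op 0.0872 ff 0.0 tilt [-0.     0.005 -1.   ]
travel [ 0.0843 -0.1889  0.0025] yaw 0.4
```

Call:
arm_command --deltas '[{"travel": [0.02,-0.045,0],"yaw": 0},{"travel": [0.04,-0.09,0],"yaw": 0},{"travel": [0.065,-0.14,0],"yaw": 0},{"travel": [0.083,-0.19,0],"yaw": 0.2},{"travel": [0.083,-0.19,0],"yaw": 0.2}]'

```text
t: 16.1
tcp_pos: [0.5078, -0.2696, 0.3462]
ee_rot: [0.996, -0.094, -0.001, -0.001]
contact_force: [-1.2, -0.6, 0.0]
opening: 0.0869
finger_force: 0.0
```

```bash
python3 look.py pics/p6.png >/dev/null; python3 -c "
from h import *;from plant import robot
go(robot.observe(),[32,121,258])"
```

```text
t 16.2 board tcp [ 30.2 114.6 346.5] yaw rel board -0.08 F [-0.04  0.31  0.63] Fboard [-0.1  0.3] op 0.0871 ff 0.0 tilt [-0.002  0.001 -1.   ]
travel [ 0.0019 -0.0064  0.0885] yaw -0.1
```

View pics/p6.png

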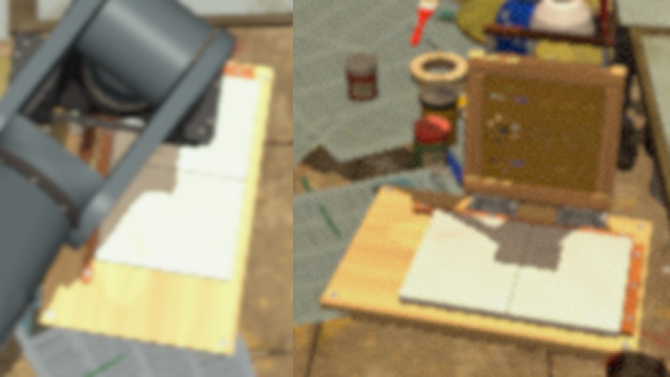

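The panels are still in line, and the gripper is above the bar, out of the side crop. I'll descend and grip.

Call:
arm_command --deltas '[{"travel": [0.002,-0.005,0.02],"yaw": 0},{"travel": [0.002,-0.006,0.045],"yaw": 0},{"travel": [0.002,-0.006,0.07],"yaw": 0},{"travel": [0.002,-0.006,0.085],"yaw": 0},{"travel": [0.002,-0.006,0.088],"yaw": 0}]'

```text
t: 16.82
tcp_pos: [0.5094, -0.2689, 0.2584]
ee_rot: [0.995, -0.097, -0.001, -0.001]
contact_force: [0.6, -0.8, 1.0]
opening: 0.0872
finger_force: 0.0
```

Call:
arm_command --deltas '[{"travel": [0,0,0],"yaw": 0},{"travel": [0,0,0],"yaw": 0},{"travel": [0,0,0],"yaw": 0},{"travel": [0,0,0],"yaw": 0},{"travel": [0,0,0],"yaw": 0}]' --gripper 1 --newtons 20

```text
t: 17.45
tcp_pos: [0.5104, -0.2682, 0.2597]
ee_rot: [0.995, -0.097, 0.0, 0.0]
contact_force: [0.3, -0.4, 0.3]
opening: 0.0449
finger_force: 0.0
```

```bash
python3 -c "
from h import *;from plant import robot
go(robot.observe(),[32,121,258])"
```

```text
t 17.45 board tcp [ 33.  119.9 259.7] yaw rel board -0.18 F [ 0.27 -0.41  0.28] Fboard [ 0.34 -0.35] op 0.0449 ff 0.0 tilt [ 0. -0. -1.]
travel [-0.001  -0.0011  0.0017] yaw -0.2
```

Call:
arm_command --deltas '[{"travel": [0,0,0.001],"yaw": 0},{"travel": [0,0,0.001],"yaw": 0},{"travel": [0,0,0.001],"yaw": 0},{"travel": [0,0,0.001],"yaw": 0},{"travel": [0,0,0.001],"yaw": 0}]'

```text
t: 18.08
tcp_pos: [0.5103, -0.2686, 0.2585]
ee_rot: [0.995, -0.097, -0.0, 0.0]
contact_force: [-0.6, -1.6, -1.4]
opening: 0.0131
finger_force: 20.0
```

Call:
arm_command --deltas '[{"travel": [0,0,0],"yaw": 0},{"travel": [0,0,0],"yaw": 0},{"travel": [0,0,0],"yaw": 0},{"travel": [0,0,0],"yaw": 0},{"travel": [0,0,0],"yaw": 0}]'

```text
t: 18.7
tcp_pos: [0.5103, -0.2686, 0.2585]
ee_rot: [0.995, -0.097, -0.0, 0.0]
contact_force: [-0.5, -3.1, -1.0]
opening: 0.0133
finger_force: 20.0
```

```bash
python3 -c "
from h import *;from plant import robot
go(robot.observe(),[32,121,258])
y0,z0=toB(robot.observe()['tcp_pos'])[0][1:]
a=np.linspace(1.66,.698,16)
dy=-218*(np.cos(a)-np.cos(a[0]));dz=218*(np.sin(a)-np.sin(a[0]))
print(np.c_[-dy,-dz].round(1).tolist())"
```

```text
t 18.7 board tcp [ 32.9 119.6 258.5] yaw rel board -0.19 F [-0.54 -3.14 -0.99] Fboard [ 0.06 -3.18] op 0.0133 ff 19.999572336673737 tilt [-0. -0. -1.]
travel [-0.0009 -0.0014  0.0005] yaw -0.2
[[0.0, -0.0], [14.0, -0.8], [27.9, -0.7], [41.9, 0.3], [55.7, 2.2], [69.4, 4.9], [82.9, 8.6], [96.2, 13.1], [109.1, 18.4], [121.6, 24.6], [133.8, 31.5], [145.4, 39.2], [156.6, 47.7], [167.1, 56.8], [177.1, 66.6], [186.4, 77.0]]
```

The bar is held (opening 13.3 mm, grip 20 N). I'll lower it along the arc.

Call:
arm_command --deltas '[{"travel": [0,0.014,-0.0008],"yaw": 0},{"travel": [0,0.0279,-0.0007],"yaw": 0},{"travel": [0,0.0419,0.0003],"yaw": 0},{"travel": [0,0.0557,0.0022],"yaw": 0},{"travel": [0,0.0694,0.0049],"yaw": 0}]' --newtons 30

```text
t: 19.32
tcp_pos: [0.4966, -0.3376, 0.2534]
ee_rot: [0.995, -0.097, -0.0, -0.0]
contact_force: [-0.2, 1.2, 0.8]
opening: 0.0131
finger_force: 30.0
```

```bash
python3 -c "
from h import *;from plant import robot
go(robot.observe())"
```

```text
t 19.325 board tcp [ 32.5  49.2 253.4] yaw rel board -0.21 F [-0.2   1.18  0.82] Fboard [-0.42  1.12] op 0.0131 ff 29.998857378959656 tilt [-0.  0. -1.]
```

Call:
arm_command --deltas '[{"travel": [0,0.0135,0.0037],"yaw": 0},{"travel": [0,0.0268,0.0082],"yaw": 0},{"travel": [0,0.0397,0.0135],"yaw": 0},{"travel": [0,0.0522,0.0197],"yaw": 0},{"travel": [0,0.0644,0.0266],"yaw": 0}]'

```text
t: 19.95
tcp_pos: [0.4841, -0.4003, 0.2263]
ee_rot: [0.995, -0.097, -0.0, -0.0]
contact_force: [-1.0, 1.2, -0.1]
opening: 0.0125
finger_force: 30.0
```

Call:
arm_command --deltas '[{"travel": [0,0.0116,0.0077],"yaw": 0},{"travel": [0,0.0228,0.0162],"yaw": 0},{"travel": [0,0.0333,0.0253],"yaw": 0},{"travel": [0,0.0433,0.0351],"yaw": 0},{"travel": [0,0.0526,0.0455],"yaw": 0}]'

```text
t: 20.58
tcp_pos: [0.474, -0.4517, 0.1806]
ee_rot: [0.995, -0.097, -0.0, -0.0]
contact_force: [-3.2, 1.9, -1.0]
opening: 0.0129
finger_force: 30.0
```

Call:
arm_command --deltas '[{"travel": [0,0,0],"yaw": 0},{"travel": [0,0,0],"yaw": 0},{"travel": [0,0,0],"yaw": 0},{"travel": [0,0,0],"yaw": 0},{"travel": [0,0,0],"yaw": 0}]'

```text
t: 21.2
tcp_pos: [0.4742, -0.4508, 0.1818]
ee_rot: [0.995, -0.096, -0.0, -0.0]
contact_force: [-4.8, -0.1, -1.1]
opening: 0.0131
finger_force: 30.0
```

```bash
python3 look.py pics/p7.png; python3 - <<'E'
from h import *;from plant import robot
from scipy.optimize import least_squares
for n in("top","side"):
    c=robot.read_camera(n);b=toB(cloud(c).reshape(-1,3))
    q=b[(b[:,0]>-50)&(b[:,0]<115)&(b[:,1]>-55)&(b[:,1]<95)&(b[:,2]>50)&(b[:,2]<200)]
    if len(q)<30: print(n,len(q));continue
    for _ in range(6):
        k=np.polyfit(q[:,1],q[:,2],1);r=q[:,2]-np.polyval(k,q[:,1]);q=q[abs(r-np.median(r))<max(4,1.5*np.median(abs(r)))]
    print(n,len(q),"slope deg",np.rad2deg(np.arctan(-k[0])),"z at y=101",np.polyval(k,101))
x=toB(robot.observe()["tcp_pos"])[0];print("angle from tcp",np.rad2deg(np.arctan2(x[2]-40-1,101-x[1])),np.hypot(x[2]-41,101-x[1]))
E
```

```text
t 21.2 board tcp [ 31.9 -66.2 181.8] yaw rel board -0.16 F [-4.81 -0.09 -1.06] Fboard [-4.71 -0.99] op 0.0131 ff 29.99847114086151 tilt [-0.001  0.    -1.   ]
top [ 84.2 106.6  30. ] [48.2 68.1] rel yaw -0.24
top [-147.3   77.4   30. ] [177.5  25.5] rel yaw 47.48
side [-27.8 -70.6  30. ] [44.6 60. ] rel yaw 3.14
side [115.5 -10.2  30. ] [164.2  69.9] rel yaw 0.18
top 433 slope deg 39.618851571399844 z at y=101 34.93497480944232
side 294 slope deg 40.358220691977046 z at y=101 31.554207268897798
angle from tcp 40.09846848478351 218.60156401977588
```

View pics/p7.png

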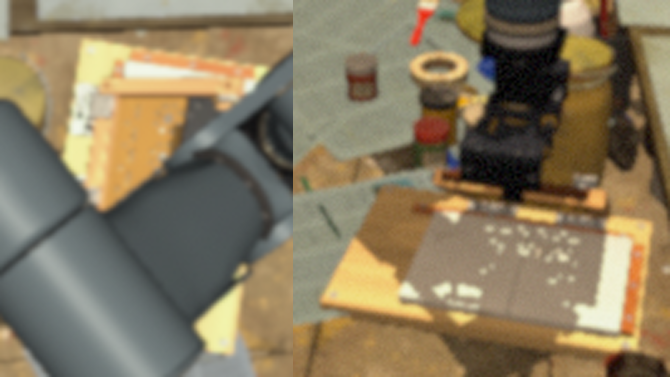

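The frame is held at 40°: depth fits give 39.6° and 40.4°, and the arm pose gives 40.1°. The panels are undisturbed under it.

```bash
python3 -c "
from plant import robot
print(robot.sign_off())"
```

```text
the job is handed in; nothing more can be done
None
```

The job is handed in: the loose panel is butted against the rear panel with a hairline seam and its side edges in line, and the gripper is holding the stencil frame still at about 40° open; no verdict came back.

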